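# Latch the caps of the filled core-sample cans

## Robot

A 6-joint arm with a two-finger parallel gripper is mounted at the origin on the work surface. World frame = base frame: x ahead of the robot, y to its left, z up, the work surface at z = 0. Lengths are in m, angles in rad, forces in N, time in s.
With the tool pointing down it reaches from about 0.35 to 0.95 m from the base axis. Payload 17.4 kg.
Tool frame: the origin (TCP) lies at the very end of the fingers, on their centre line; the grasp point (between the pads) lies robot.grip_depth behind it (robot.grip_depth is the distance from the TCP to the grasp point, in m); z points along the fingers, y is the line along which they close (so a half turn about z gives the same grasp; the last joint's range is limited). The gripper opens to 93 mm and grips with 3 to 60 N. Pads are 15 mm wide; open, the fingers measure 128 mm over their backs; the gripper's body (75 mm by 188 mm) begins 65 mm behind the grasp point.
Start: joints at [1.293, 0.116, 1.442, -0, 1.584, -0.038], TCP at [0.16, 0.656, 0.219] pointing down, gripper open.
Joint ranges: [-2.83, 2.83], [-0.83, 2.19], [0.07, 2.5], [-1.14, 4.28], [0.01, 3], [-2.97, 2.97]. Speed limits (rad/s): [1.89, 1.89, 2.22, 3.14, 3.14, 3.14].

## Interface

Orientations are given as a rotation vector (axis times angle).
In Python, from rig import get_obs, read_camera, camera_params, workorder, robot gives the robot as it stands.
- The arm moves only by the shell command python3 -m inch 'ROWS'. ROWS is JSON, a list of rows, each an object of numbers: "claw": the gripper's target within -1 to 1 (fully open at 1, half-way at 0, shut at -1); "x", "y", "z": the shift along the tool's x, y, z in m; "roll": the turn about the tool's z in rad. A call has 1 to 20 rows; each row shifts and turns the commanded pose from where the row before left it, along the tool's axes as they then stand; what a row does not reach is not made up. A row lasts 1/12 s, in which the tool goes at most 41.7 mm and 7.16 degrees, less where a joint would pass 70% of its speed; a pose out of reach is approached as far as the arm can. A call is refused whole if a number of a shift passes 0.0417 or a number of a turn 0.125, either way. A call with a gripper value outside its range is refused whole. The fingers move at their own pace and stop on an object; the grip force is fixed at half the most. Time passes only in rows, so rows that do not move let the fingers close. It gives the time, the measured TCP pose, the force and the opening at its end, in the units of the state.
- get_obs(): the state, without advancing time (a new reading comes with each control period).
- read_camera(name): name is "scene" or "top" or "wrist"; returns the picture (480x640x3 uint8, red, green, blue); there is no depth.
- camera_params(name): a dict with "K" (3x3 intrinsics, pixels), "pose" (4x4, takes a point from camera to world coordinates); the wrist camera has in their place "mount" (4x4, takes a point from camera to tool coordinates, whose origin is the TCP and whose axes are the flange's). Camera axes: x right, y down, z forward; pixel columns grow to the right and rows downward; lengths in m; the calibration is good to about 2 mm. A picture is of the moment at which its call begins: read the wrist's pose just before it. camera_params takes no time and is no camera call.
- workorder.job_done(): hands the job in, once; it reports no verdict.
The state is a dict: "clock": time; "qpos": joint angles; "joint_vel": joint speeds; "joint_torque": joint torques, N m; "eef_pos": TCP position; "ee_rot": TCP orientation; "wrist_force": force on the tool from outside, world axes, zero at the start; "ft_torque": the same for the moment, N m; "opening": finger opening in m.
Only numpy, scipy, OpenCV 4.12 (cv2) and the standard library are available. Lean on these libraries where they do the work, as an engineer would, in place of code of your own. Each camera call takes 0.05 s, during which the arm holds its last target. There are 200 camera calls.

## Task

Two of the three steel sample cans hold a rock core and the third is empty. Press the hinged blue caps of the two filled cans fully down until they click and stay shut by themselves, and leave the empty can's cap standing open. Do not push the other things on the bench about.

Things in the scene. Friction and masses are not known exactly. Their poses are not given: they have to be found in the camera images.
- can_greenstone: Round steel sample can, 60 mm across, fixed to the bench in a aluminium holder 96 x 84 x 18 mm; it holds a green greenstone core, its top 5 mm below the rim. Origin: on the bench under the can's centre; z up; +x points from the cap's hinge side to the spring clip side, rim at z = 90 mm. A steel spring clip stands upright at x = 44 to 48 mm, top at z = 88 mm, 20 mm wide.
- cap_greenstone (a joint): Angle of the blue hinged cap of can_greenstone, rad: 0 = fully shut, about 1.1 to 1.45 = standing open (stop 1.5). A weak spring (under 1 N at the tab) pushes the cap open unless latched. From about 0.14 rad down the lip rides over the roller on the spring clip: pushing through takes about 7 N on the press point, then the clip holds the cap shut at about 0.
- cap_greenstone_hinge (a point): Middle of the cap's hinge line on can_greenstone: in the can's frame x = -36, y = 0, z = 90 mm; the line runs along the can's y and opening lifts the cap's far end. The cap is a disc 65 mm across, 6 mm thick, centred 36 mm from the hinge, with a 22 mm wide tab out to 75 mm and a lip hanging 12 mm under it.
- cap_greenstone_press (a point): Press point on the outer face of the cap of can_greenstone, on its centre line 50 mm from the hinge line; moves with the cap (x from the hinge to the tab, z out of the outer face). The outer face is 6 mm from the hinge line; with the cap shut the point is 96 mm above the bench.
- can_sandstone: Round steel sample can, 60 mm across, fixed to the bench in a aluminium holder 96 x 84 x 18 mm; it holds an orange-brown sandstone core, its top 5 mm below the rim. Origin: on the bench under the can's centre; z up; +x points from the cap's hinge side to the spring clip side, rim at z = 90 mm. A steel spring clip stands upright at x = 44 to 48 mm, top at z = 88 mm, 20 mm wide.
- cap_sandstone (a joint): Angle of the blue hinged cap of can_sandstone, rad: 0 = fully shut, about 1.1 to 1.45 = standing open (stop 1.5). A weak spring (under 1 N at the tab) pushes the cap open unless latched. From about 0.14 rad down the lip rides over the roller on the spring clip: pushing through takes about 7 N on the press point, then the clip holds the cap shut at about 0.
- cap_sandstone_hinge (a point): Middle of the cap's hinge line on can_sandstone: in the can's frame x = -36, y = 0, z = 90 mm; the line runs along the can's y and opening lifts the cap's far end. The cap is a disc 65 mm across, 6 mm thick, centred 36 mm from the hinge, with a 22 mm wide tab out to 75 mm and a lip hanging 12 mm under it.
- cap_sandstone_press (a point): Press point on the outer face of the cap of can_sandstone, on its centre line 50 mm from the hinge line; moves with the cap (x from the hinge to the tab, z out of the outer face). The outer face is 6 mm from the hinge line; with the cap shut the point is 96 mm above the bench.
- can_empty: Round steel sample can, 60 mm across, fixed to the bench in a aluminium holder 96 x 84 x 18 mm; it is empty: bare steel inside, no core. Origin: on the bench under the can's centre; z up; +x points from the cap's hinge side to the spring clip side, rim at z = 90 mm. A steel spring clip stands upright at x = 44 to 48 mm, top at z = 88 mm, 20 mm wide.
- cap_empty (a joint): Angle of the blue hinged cap of can_empty, rad: 0 = fully shut, about 1.1 to 1.45 = standing open (stop 1.5). A weak spring (under 1 N at the tab) pushes the cap open unless latched. From about 0.14 rad down the lip rides over the roller on the spring clip: pushing through takes about 7 N on the press point, then the clip holds the cap shut at about 0.
- cap_empty_hinge (a point): Middle of the cap's hinge line on can_empty: in the can's frame x = -36, y = 0, z = 90 mm; the line runs along the can's y and opening lifts the cap's far end. The cap is a disc 65 mm across, 6 mm thick, centred 36 mm from the hinge, with a 22 mm wide tab out to 75 mm and a lip hanging 12 mm under it.
- cap_empty_press (a point): Press point on the outer face of the cap of can_empty, on its centre line 50 mm from the hinge line; moves with the cap (x from the hinge to the tab, z out of the outer face). The outer face is 6 mm from the hinge line; with the cap shut the point is 96 mm above the bench.
- tube_1: Loose open steel tube, 50 mm across, 70 mm tall, standing; origin under its centre. A bystander.
- tube_2: Loose open steel tube, 50 mm across, 70 mm tall, standing; origin under its centre. A bystander.
- jar_1: Loose clear jar with white cap, 52 mm across, 60 mm tall; origin under its centre. A bystander.
- jar_2: Loose clear jar with white cap, 52 mm across, 60 mm tall; origin under its centre. A bystander.
- spare_cap: Loose round blue cap lying on the bench, 66 mm across, 18 mm high; origin under its centre. A bystander.
- brush: Loose hand brush lying on the bench; origin under its middle. A bystander.
Not all that is in view belongs to the job. Leave any yellow look-alike of the can_sandstone alone. What is shaped like the can_empty but black is not meant.

How it is judged:
By the outcome, as a careful person would: the job done as asked, in the order asked, and still so for the second after the job is handed in, with the robot touching nothing.
It also fails if it takes over 48 s, if anything falls off the work surface, if the arm or the gripper's body presses on something with over 40 N, if the wrist force passes 120 N, or if a joint passes its speed limit or range.

## Working session

There is one attempt and no reset: what is moved stays moved. The work goes in short steps, Python scripts to look and compute and a shell command to move; the robot and the scene stay as the last step left them, time stands still between calls to the robot, and variables do not carry over. Pictures are saved under pics/ and viewed, on a budget of 10 in all, crops included, one or two more only if the job needs it, and the job is handed in when it is done.

```bash
mkdir -p pics
python3 - <<'E'
from rig import *
import cv2
o=get_obs();print(o['clock'],o['eef_pos'],o['ee_rot'],o['opening'],o['wrist_force'],robot.grip_depth)
for n in('top','scene'):
    cv2.imwrite(f'pics/{n}0.png',read_camera(n)[:,:,::-1]);p=camera_params(n);print(n,p['K'],p['pose'])
print(camera_params('wrist'))
E
```

```text
0.0 [0.16026947 0.65548873 0.21792502] [-3.75720069e-01 -3.11887954e+00  1.73877211e-03] 0.09260130901639337 [ 1.37569292  0.43359564 -0.23732814] 0.0188
top [[579.19208907   0.         316.35206019]
 [  0.         579.19208907 228.77345497]
 [  0.           0.           1.        ]] [[ 0.00833151 -0.98396536  0.17816496  0.32432377]
 [-0.99994029 -0.00945785 -0.00547349  0.01500769]
 [ 0.00707078 -0.17810872 -0.98398541  1.42884662]
 [ 0.          0.          0.          1.        ]]
scene [[436.11569766   0.         325.26795155]
 [  0.         436.11569766 229.31409926]
 [  0.           0.           1.        ]] [[ 0.16364784  0.85457555 -0.49286917  1.14003468]
 [ 0.98650753 -0.13936874  0.08590253 -0.11715165]
 [ 0.00471965 -0.50027691 -0.86585261  1.08881655]
 [ 0.          0.          0.          1.        ]]
{'K': array([[396.37367006,   0.        , 321.92163496],
       [  0.        , 396.37367006, 236.84806528],
       [  0.        ,   0.        ,   1.        ]]), 'mount': array([[-4.74231070e-04, -9.55016603e-01, -2.96551956e-01,
         8.40515706e-02],
       [ 9.99999856e-01, -5.27809729e-04,  1.00609867e-04,
        -7.27146831e-04],
       [-2.52607101e-04, -2.96551866e-01,  9.55016716e-01,
        -1.65895818e-01],
       [ 0.00000000e+00,  0.00000000e+00,  0.00000000e+00,
         1.00000000e+00]])}
```

View pics/top0.png

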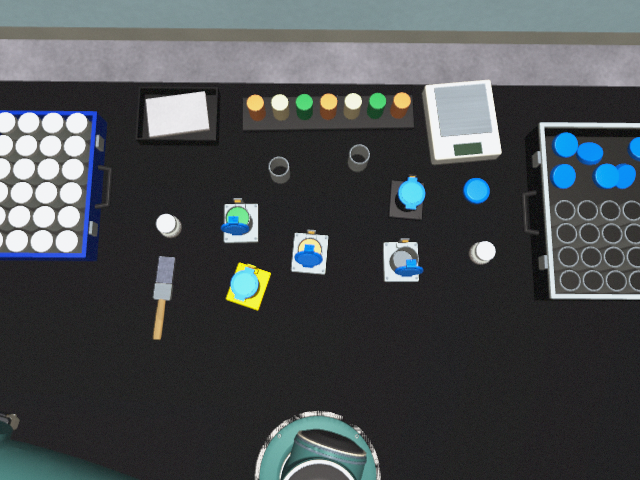

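View pics/scene0.png

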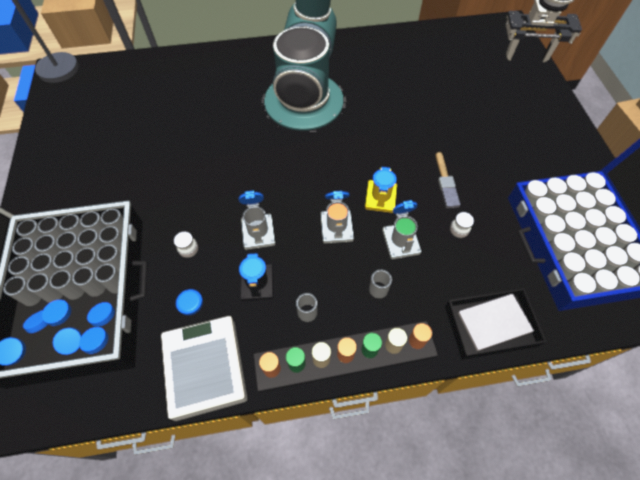

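The top picture shows three aluminium holders. The one at (240,222) has a green core, (310,252) an orange core, and (402,262) bare grey steel. The yellow one at (248,286) and the black one at (407,198) are look-alikes, so I'll leave them. Next is one enlarged crop to confirm this and measure the holders.

Run:
```python
import cv2
a=cv2.imread('pics/top0.png')[180:310,215:345]
cv2.imwrite('pics/c1.png',cv2.resize(a,None,fx=4.6,fy=4.6,interpolation=cv2.INTER_CUBIC))
```

```text
(no output)
```

View pics/c1.png

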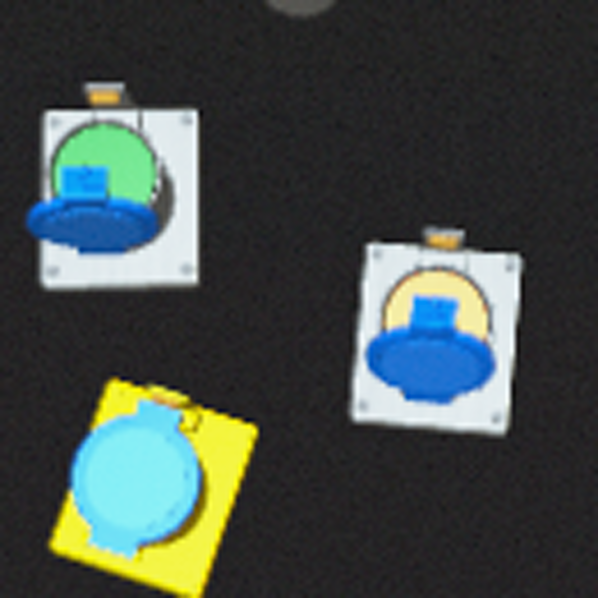

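Confirmed. The green core at (240,222) and the orange core at (310,252) are in white holders. Both have the clip on the far side and the hinge toward the robot.

```bash
cat > h.py <<'E'
from rig import *
import numpy as np, cv2
from scipy.spatial.transform import Rotation as R
def cam(n):
    p=camera_params(n)
    if n!='wrist': return p['K'],p['pose']
    o=get_obs();T=np.eye(4);T[:3,:3]=R.from_rotvec(o['ee_rot']).as_matrix();T[:3,3]=o['eef_pos'];return p['K'],T@p['mount']
def ray(n,uv,z):
    K,P=cam(n);d=P[:3,:3]@np.linalg.solve(K,[*uv,1]);return P[:3,3]+d*(z-P[2,3])/d[2]
def proj(n,X):
    K,P=cam(n);c=K@(P[:3,:3].T@(np.array(X)-P[:3,3]));return c[:2]/c[2]
E
python3 - <<'E'
from h import *
C={'green':[(42,110),(200,110),(198,285),(42,290)],'sand':[(366,241),(522,255),(505,435),(351,423)]}
tab={'green':(85,168),'sand':(436,297)}
f=lambda u:np.array(u)/4.6+[215,180]
for k,c in C.items():
    w=np.array([ray('top',f(u),.018)[:2] for u in c]); m=w.mean(0)
    d=(w[0]+w[1]-w[2]-w[3])/2; yaw=np.arctan2(d[1],d[0])
    print(k,'centre',m.round(4),'len',np.linalg.norm(d).round(4),'wid',np.linalg.norm(w[0]+w[3]-w[1]-w[2])/2,'yaw',yaw.round(3))
    ex=np.array([np.cos(yaw),np.sin(yaw),0])
    for th in np.arange(.9,1.5,.1):
        X=np.r_[m,.09]+ex*(-.036+.075*np.cos(th))+np.array([0,0,.075*np.sin(th)])
        print(round(th,1),((proj('top',X)-[215,180])*4.6).round(),end=' ')
    print(tab[k])
    print('press',(m+ex[:2]*.014).round(4),'hinge',(m-ex[:2]*.036).round(4))
o=get_obs();print(R.from_rotvec(o['ee_rot']).as_matrix().round(3))
print('yellow',ray('top',(247,287),.018),'black',ray('top',(407,198),.018),'empty',ray('top',(402,262),.018),'jar',ray('top',(168,225),.06))
E
```

```text
green centre [0.5923 0.1935] len 0.0973 wid 0.08447022579643824 yaw 0.026
0.9 [ 89. 127.] 1.0 [ 87. 137.] 1.1 [ 86. 149.] 1.2 [ 85. 161.] 1.3 [ 84. 175.] 1.4 [ 84. 189.] (85, 168)
press [0.6063 0.1938] hinge [0.5563 0.1925]
sand centre [0.518  0.0228] len 0.0978 wid 0.08307100587422299 yaw -0.077
0.9 [437. 280.] 1.0 [436. 291.] 1.1 [434. 303.] 1.2 [433. 316.] 1.3 [432. 330.] 1.4 [431. 344.] (436, 297)
press [0.5319 0.0217] hinge [0.4821 0.0255]
[[-0.971  0.238 -0.   ]
 [ 0.238  0.971 -0.001]
 [ 0.    -0.001 -1.   ]]
yellow [0.4344193 0.1744313 0.018    ] black [ 0.66021505 -0.21902212  0.018     ] empty [ 0.49898218 -0.2035921   0.018     ] jar [0.577955  0.3635448 0.06     ]
```

```bash
python3 -m inch '[{"claw":-1,"roll":-0.0887},{"claw":-1,"roll":-0.0887},{"claw":-1,"roll":-0.0887},{"claw":-1,"x":-0.0225,"y":-0.0314},{"claw":-1,"x":-0.0225,"y":-0.0314},{"claw":-1,"x":-0.0225,"y":-0.0314},{"claw":-1,"x":-0.0225,"y":-0.0314},{"claw":-1,"x":-0.0225,"y":-0.0314},{"claw":-1,"x":-0.0225,"y":-0.0314},{"claw":-1,"x":-0.0225,"y":-0.0314},{"claw":-1,"x":-0.0225,"y":-0.0314},{"claw":-1,"x":-0.0225,"y":-0.0314},{"claw":-1,"x":-0.0225,"y":-0.0314},{"claw":-1,"x":-0.0225,"y":-0.0314},{"claw":-1,"x":-0.0225,"y":-0.0314},{"claw":-1,"x":-0.0225,"y":-0.0314},{"claw":-1,"x":-0.0225,"y":-0.0314},{"claw":-1,"x":-0.0225,"y":-0.0314},{"claw":-1},{"claw":-1}]'
python3 - <<'E'
from h import *
o=get_obs();print(o['eef_pos'],o['wrist_force'],o['opening']);m=R.from_rotvec(o['ee_rot']).as_matrix();print(m.round(3))
cv2.imwrite('pics/w1.png',read_camera('wrist')[:,:,::-1])
for y in(0,):
  for X in ([.5923,.1935,.085],[.5923+.046,.1947,.088],[.5563,.1925,.09]): print(proj('wrist',X).round())
E
```

```text
[0.16028929 0.65550588 0.21798089] [-0.06918013  0.50259315 -0.23791619] 0.09315981568662177
[[-0.971  0.238 -0.   ]
 [ 0.238  0.971 -0.001]
 [ 0.    -0.001 -1.   ]]
[ 29. 658.]
[ 46. 685.]
[ 11. 645.]invalid input
```

View pics/w1.png

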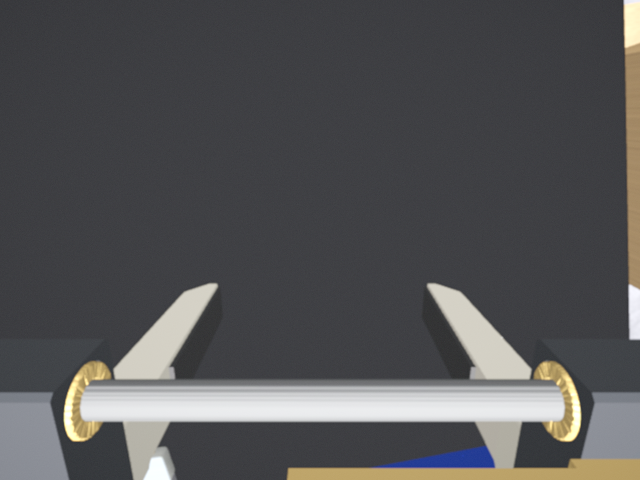

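The call was refused and nothing moved. The picture shows only bare bench, with the fingertips at about row 290. Rows may need every field, so I'll test one.

```bash
python3 -m inch '[{"x":0,"y":0,"z":0,"roll":-0.0887,"claw":-1}]'; python3 -m inch '[{"x":0,"y":0,"z":0,"roll":-0.0887,"claw":-1.0},{"x":0,"y":0,"z":0,"roll":-0.0887,"claw":-1.0}]'
```

```text
clock: 0.23
eef_pos: [0.1603, 0.6556, 0.2183]
ee_rot: [-0.24, -3.132, 0.001]
wrist_force: [-0.3, -0.6, 0.3]
opening: 0.0897
clock: 0.4
eef_pos: [0.1603, 0.6556, 0.2183]
ee_rot: [0.048, -3.141, 0.001]
wrist_force: [-0.5, -0.0, 0.5]
opening: 0.078
```

```bash
python3 -m inch '[{"x":-0.0225,"y":-0.0314,"z":0,"roll":0,"claw":-1},{"x":-0.0225,"y":-0.0314,"z":0,"roll":0,"claw":-1},{"x":-0.0225,"y":-0.0314,"z":0,"roll":0,"claw":-1},{"x":-0.0225,"y":-0.0314,"z":0,"roll":0,"claw":-1},{"x":-0.0225,"y":-0.0314,"z":0,"roll":0,"claw":-1},{"x":-0.0225,"y":-0.0314,"z":0,"roll":0,"claw":-1},{"x":-0.0225,"y":-0.0314,"z":0,"roll":0,"claw":-1},{"x":-0.0225,"y":-0.0314,"z":0,"roll":0,"claw":-1},{"x":-0.0225,"y":-0.0314,"z":0,"roll":0,"claw":-1},{"x":-0.0225,"y":-0.0314,"z":0,"roll":0,"claw":-1},{"x":-0.0225,"y":-0.0314,"z":0,"roll":0,"claw":-1},{"x":-0.0225,"y":-0.0314,"z":0,"roll":0,"claw":-1},{"x":-0.0225,"y":-0.0314,"z":0,"roll":0,"claw":-1},{"x":-0.0225,"y":-0.0314,"z":0,"roll":0,"claw":-1},{"x":-0.0225,"y":-0.0314,"z":0,"roll":0,"claw":-1},{"x":0,"y":0,"z":0,"roll":0,"claw":-1},{"x":0,"y":0,"z":0,"roll":0,"claw":-1}]'
python3 - <<'E'
from h import *
o=get_obs();m=R.from_rotvec(o['ee_rot']).as_matrix();print(m.round(3),o['opening'])
cv2.imwrite('pics/w2.png',read_camera('wrist')[:,:,::-1])
E
```

```text
clock: 1.82
eef_pos: [0.5108, 0.1922, 0.2182]
ee_rot: [0.036, -3.141, 0.0]
wrist_force: [-0.6, 0.1, 1.1]
opening: 0.0004
[[-1.    -0.023 -0.001]
 [-0.023  1.    -0.   ]
 [ 0.001 -0.    -1.   ]] 0.00041639271268268275
```

View pics/w2.png

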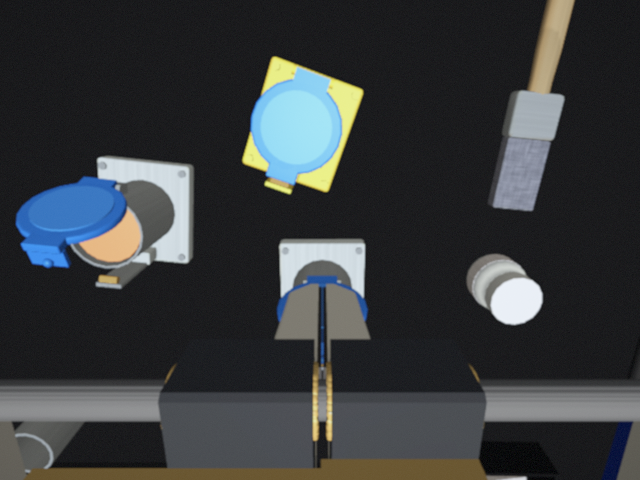

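The wrist view shows the closed fingers at column 322, centred on the green can's cap (278–367). I'll descend behind the cap and sweep it forward.

```bash
python3 -m inch '[{"x":0,"y":0,"z":0.036,"roll":0,"claw":-1},{"x":0,"y":0,"z":0.036,"roll":0,"claw":-1},{"x":0,"y":0,"z":0,"roll":0,"claw":-1},{"x":-0.025,"y":0,"z":0,"roll":0,"claw":-1},{"x":-0.025,"y":0,"z":0,"roll":0,"claw":-1},{"x":-0.007,"y":0,"z":0.003,"roll":0,"claw":-1},{"x":-0.006,"y":0,"z":0.002,"roll":0,"claw":-1},{"x":-0.006,"y":0,"z":0.004,"roll":0,"claw":-1},{"x":-0.006,"y":0,"z":0.004,"roll":0,"claw":-1},{"x":-0.005,"y":0,"z":0.005,"roll":0,"claw":-1},{"x":-0.005,"y":0,"z":0.006,"roll":0,"claw":-1},{"x":-0.003,"y":0,"z":0.006,"roll":0,"claw":-1},{"x":-0.003,"y":0,"z":0.006,"roll":0,"claw":-1},{"x":0,"y":0,"z":0,"roll":0,"claw":-1},{"x":0,"y":0,"z":0,"roll":0,"claw":-1}]'
python3 - <<'E'
from h import *
cv2.imwrite('pics/s2.png',cv2.resize(read_camera('scene')[160:300,220:450,::-1],None,fx=3.4,fy=3.4,interpolation=cv2.INTER_CUBIC))
E
```

```text
clock: 3.12
eef_pos: [0.6008, 0.196, 0.11]
ee_rot: [0.041, -3.14, 0.001]
wrist_force: [-0.1, 0.3, -0.0]
opening: 0.0005
```

View pics/s2.png

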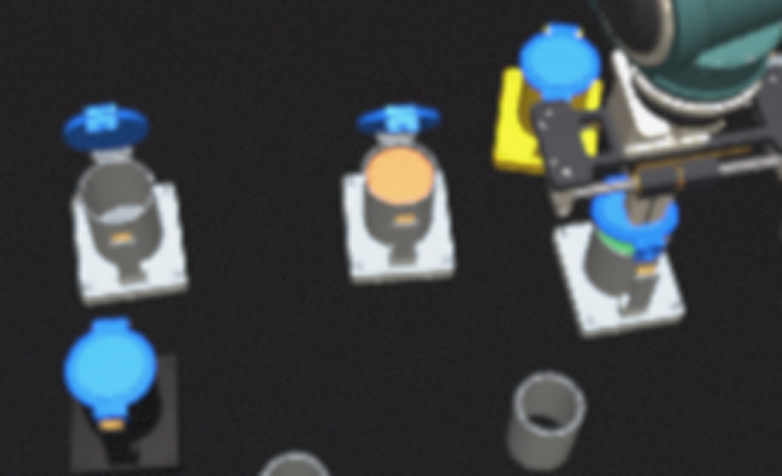

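The green cap has followed the fingers down and is almost shut, at about (635,215). The far left can is visibly empty. Now I'll press it down.

```bash
python3 -m inch '[{"x":-0.002,"y":0,"z":0.005,"roll":0,"claw":-1},{"x":-0.002,"y":0,"z":0.004,"roll":0,"claw":-1},{"x":0,"y":0,"z":0.002,"roll":0,"claw":-1},{"x":0,"y":0,"z":0.001,"roll":0,"claw":-1}]';python3 -m inch '[{"x":0,"y":0,"z":0.0015,"roll":0,"claw":-1},{"x":0,"y":0,"z":0.0015,"roll":0,"claw":-1},{"x":0,"y":0,"z":0,"roll":0,"claw":-1}]'
```

```text
clock: 3.5
eef_pos: [0.6051, 0.1962, 0.0982]
ee_rot: [0.041, -3.141, 0.0]
wrist_force: [0.2, -1.0, -0.1]
opening: 0.0006
clock: 3.75
eef_pos: [0.6051, 0.1962, 0.0961]
ee_rot: [-0.041, 3.141, 0.0]
wrist_force: [-2.4, -1.2, 4.3]
opening: 0.0007
```

```bash
python3 -m inch '[{"x":0,"y":0,"z":0.001,"roll":0,"claw":-1},{"x":0,"y":0,"z":0,"roll":0,"claw":-1}]';python3 -m inch '[{"x":0,"y":0,"z":0.001,"roll":0,"claw":-1},{"x":0,"y":0,"z":0,"roll":0,"claw":-1}]';python3 -m inch '[{"x":0,"y":0,"z":0.001,"roll":0,"claw":-1},{"x":0,"y":0,"z":0,"roll":0,"claw":-1}]'
```

```text
clock: 3.92
eef_pos: [0.6051, 0.1962, 0.096]
ee_rot: [-0.041, 3.141, 0.0]
wrist_force: [-4.6, -1.7, 11.0]
opening: 0.0005
clock: 4.08
eef_pos: [0.6052, 0.1963, 0.0958]
ee_rot: [-0.041, 3.14, 0.0]
wrist_force: [-9.1, -2.1, 18.8]
opening: 0.0006
clock: 4.25
eef_pos: [0.6053, 0.1963, 0.0956]
ee_rot: [-0.042, 3.14, 0.001]
wrist_force: [-12.1, -2.8, 26.0]
opening: 0.0007
```

It meets a hard stop at z ≈ 0.096 with 26 N, well past the 7 N click. I'll lift off, go behind the sandstone can and check.

```bash
python3 -m inch '[{"x":0,"y":0,"z":-0.041,"roll":0,"claw":-1},{"x":0,"y":0,"z":-0.041,"roll":0,"claw":-1},{"x":0,"y":0,"z":-0.041,"roll":0.1,"claw":-1},{"x":0.0221,"y":-0.0256,"z":0,"roll":0,"claw":-1},{"x":0.0221,"y":-0.0256,"z":0,"roll":0,"claw":-1},{"x":0.0221,"y":-0.0256,"z":0,"roll":0,"claw":-1},{"x":0.0221,"y":-0.0256,"z":0,"roll":0,"claw":-1},{"x":0.0221,"y":-0.0256,"z":0,"roll":0,"claw":-1},{"x":0.0221,"y":-0.0256,"z":0,"roll":0,"claw":-1},{"x":0.0221,"y":-0.0256,"z":0,"roll":0,"claw":-1},{"x":0,"y":0,"z":0,"roll":0,"claw":-1},{"x":0,"y":0,"z":0,"roll":0,"claw":-1}]'
python3 - <<'E'
from h import *
m=R.from_rotvec(get_obs()['ee_rot']).as_matrix();print(m[:2,:2].round(3))
a=cv2.resize(read_camera('scene')[160:300,220:450,::-1],None,fx=2.6,fy=2.6,interpolation=cv2.INTER_CUBIC)
b=cv2.resize(read_camera('wrist')[140:,:,::-1],(598,236*598//640+0),interpolation=cv2.INTER_AREA)
cv2.imwrite('pics/s3.png',np.vstack([a,b]));print(a.shape,b.shape)
E
```

```text
clock: 5.25
eef_pos: [0.4371, 0.0282, 0.2162]
ee_rot: [0.119, 3.137, 0.0]
wrist_force: [-0.2, 0.3, 0.9]
opening: 0.0005
[[-0.997  0.076]
 [ 0.076  0.997]]
(364, 598, 3) (220, 598, 3)
```

View pics/s3.png

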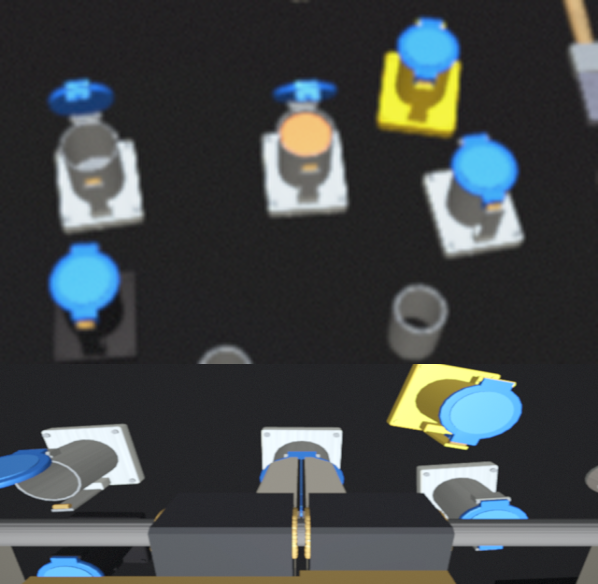

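The green can's cap stays shut by itself at (485,170). The fingers at column 301 are centred on the sandstone cap (260–343). I'll repeat the same sweep.

```bash
python3 -m inch '[{"x":0,"y":0,"z":0.035,"roll":0,"claw":-1},{"x":0,"y":0,"z":0.035,"roll":0,"claw":-1},{"x":0,"y":0,"z":0,"roll":0,"claw":-1},{"x":-0.025,"y":0,"z":0,"roll":0,"claw":-1},{"x":-0.025,"y":0,"z":0,"roll":0,"claw":-1},{"x":-0.007,"y":0,"z":0.003,"roll":0,"claw":-1},{"x":-0.006,"y":0,"z":0.002,"roll":0,"claw":-1},{"x":-0.006,"y":0,"z":0.004,"roll":0,"claw":-1},{"x":-0.006,"y":0,"z":0.004,"roll":0,"claw":-1},{"x":-0.005,"y":0,"z":0.005,"roll":0,"claw":-1},{"x":-0.005,"y":0,"z":0.006,"roll":0,"claw":-1},{"x":-0.003,"y":0,"z":0.006,"roll":0,"claw":-1},{"x":-0.003,"y":0,"z":0.006,"roll":0,"claw":-1},{"x":-0.002,"y":0,"z":0.005,"roll":0,"claw":-1},{"x":-0.002,"y":0,"z":0.004,"roll":0,"claw":-1},{"x":0,"y":0,"z":0.002,"roll":0,"claw":-1},{"x":0,"y":0,"z":0.0015,"roll":0,"claw":-1},{"x":0,"y":0,"z":0.0015,"roll":0,"claw":-1},{"x":0,"y":0,"z":0,"roll":0,"claw":-1}]'
```

```text
clock: 6.93
eef_pos: [0.5324, 0.0219, 0.0962]
ee_rot: [0.116, 3.139, -0.0]
wrist_force: [-2.2, -1.1, 2.8]
opening: 0.0009
```

```bash
python3 -m inch '[{"x":0,"y":0,"z":0.001,"roll":0,"claw":-1},{"x":0,"y":0,"z":0.001,"roll":0,"claw":-1},{"x":0,"y":0,"z":0.001,"roll":0,"claw":-1},{"x":0,"y":0,"z":0,"roll":0,"claw":-1}]'; python3 -m inch '[{"x":0,"y":0,"z":-0.041,"roll":0,"claw":-1},{"x":0,"y":0,"z":-0.041,"roll":0,"claw":-1},{"x":0,"y":0,"z":-0.041,"roll":0,"claw":-1},{"x":0.03,"y":0,"z":-0.02,"roll":0,"claw":-1},{"x":0.03,"y":0,"z":-0.02,"roll":0,"claw":-1},{"x":0.03,"y":0,"z":0,"roll":0,"claw":-1},{"x":0,"y":0,"z":0,"roll":0,"claw":-1},{"x":0,"y":0,"z":0,"roll":0,"claw":-1}]'
python3 - <<'E'
from h import *
a=read_camera('scene')[120:340,150:480,::-1]
cv2.imwrite('pics/s4.png',cv2.resize(a,None,fx=2.4,fy=2.4,interpolation=cv2.INTER_CUBIC))
E
```

```text
clock: 7.27
eef_pos: [0.5326, 0.0219, 0.0955]
ee_rot: [0.116, 3.138, 0.0]
wrist_force: [-13.9, 0.3, 26.8]
opening: 0.0006
clock: 7.93
eef_pos: [0.442, 0.0286, 0.2566]
ee_rot: [0.115, 3.137, 0.0]
wrist_force: [0.9, -0.1, -0.2]
opening: 0.0001
```

View pics/s4.png

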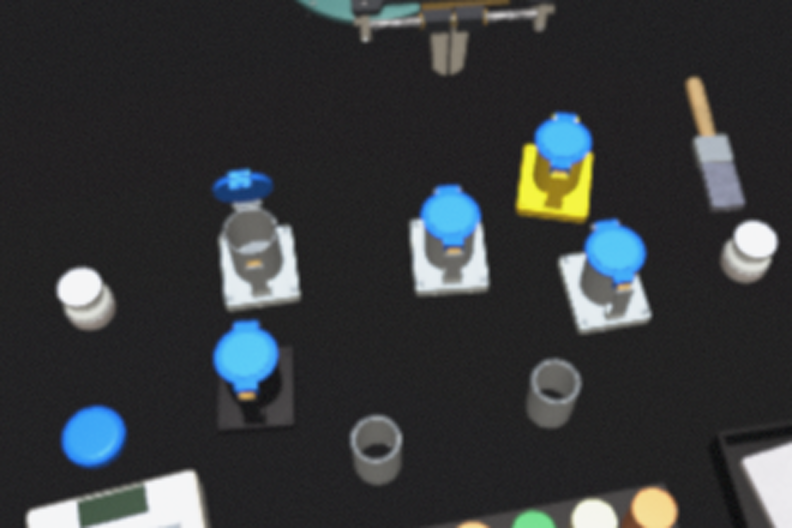

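Both filled cans are shut, sandstone at (450,215) and greenstone at (615,250). The empty can's cap stands open at (243,187), and the bystanders look unmoved.

```bash
python3 -c "
from rig import *
print(workorder.job_done(), get_obs()['wrist_force'])"
```

```text
the job is handed in; nothing more can be done
the job is handed in; nothing more can be done
```

I pressed the caps of the greenstone and sandstone cans shut and handed the job in at about 8 s on the robot clock. I used the closed fingertips and pushed each cap down to a hard stop at about 96 mm. The force there was about 26 N, well above the 7 N needed to click.

- **Filled cans:** in the last picture, taken with the arm clear and no load on the wrist, both caps are shut and staying shut by themselves.
- **Everything else:** the empty can's cap still stands open, and the look-alikes and loose things look where they were, judged by eye.
- **Refused move:** my first move command was turned down as "invalid input" because each row needs every field. Nothing moved, and no other check failed or disagreed.

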